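# Clamp the paint tub in the bench shaker

### The arm

A 6-joint arm with a two-finger parallel gripper is mounted at the origin on a cart in front of the work surface, level with it; the furniture and walls round the work are solid. World frame = base frame: x ahead of the robot, y to its left, z up, the work surface at z = 0. Lengths are in m, angles in rad, forces in N, time in s.
With the tool pointing down it reaches from about 0.35 to 0.775 m from the base axis. Payload 7.3 kg.
Tool frame: the origin (TCP) lies at the very end of the fingers, on their centre line; the grasp point (between the pads) lies 19 mm behind it; z points along the fingers, y is the line along which they close (so a half turn about z gives the same grasp; the last joint's range is limited). The gripper opens to 92 mm and grips with 3 to 60 N. Pads are 19 mm wide; open, the fingers measure 130 mm over their backs; the gripper's body (75 mm by 190 mm) begins 47 mm behind the grasp point.
Start: joints at [1.131, 0.342, 1.524, -0, 1.275, -0.146], TCP at [0.152, 0.503, 0.227] pointing down, gripper open.
Joint ranges: [-2.53, 2.53], [-0.77, 2.02], [0.04, 2.7], [-1, 4.14], [0.28, 2.66], [-3.11, 3.11]. Speed limits (rad/s): [2.57, 2.57, 3.14, 3.14, 3.14, 3.14].

### API

Orientations are given as [roll, pitch, yaw] about the fixed x, y, z axes, in that order (R = Rz(yaw) Ry(pitch) Rx(roll)).
In Python, from cell import observe, read_camera, get_calibration, hand_in, search_frame gives the robot as it stands.
- The arm moves only by the tool step_arm, never from a script. Its argument "commands" is a list of rows, each an object with "translation": the shift along the tool's x, y, z in mm, a list of three; "roll": the turn about the tool's z in rad. In form: [{"translation": [x, y, z], "roll": roll}, ...]. A call has 1 to 20 rows; each row shifts and turns the commanded pose from where the row before left it, along the tool's axes as they then stand; what a row does not reach is not made up. A row lasts 1/12 s, in which the tool goes at most 41.7 mm and 7.16 degrees, less where a joint would pass 70% of its speed; a pose out of reach is approached as far as the arm can. A call is refused whole if a number of a shift passes 41.7 or a number of a turn 0.125, either way. A call with a gripper value outside its range is refused whole. "fingers" is the opening, from 0 (shut) to 1 (fully open), set as the call begins (left out, the last holds). The fingers move at their own pace and stop on an object; "grip_force" is the grip in N (left out, the last holds). Time passes only in rows, so rows that do not move let the fingers close. It gives the time, the measured TCP pose, the force, the opening and the grip force at its end, in the units of the state.
- observe(): the state, without advancing time (a new reading comes with each control period).
- read_camera(name): name is "scene" or "top" or "wrist"; returns the picture (480x640x3 uint8, red, green, blue); there is no depth.
- get_calibration(name): a dict with "camera_matrix" (3x3 intrinsics, pixels), "world_from_camera" (4x4, takes a point from camera to world coordinates). Camera axes: x right, y up, looking along -z (the intrinsics and any distortion apply to the point x, -y, -z); pixel columns grow to the right and rows downward; lengths in m; the calibration is good to about 2 mm. A picture is of the moment at which its call begins: read the wrist's pose just before it. get_calibration takes no time and is no camera call; for the wrist camera it gives the pose at the moment of the call.
- hand_in(): hands the job in; it is judged then, once.
Trained networks look in the newest picture that a camera, given by its name, has taken for a name from the list of things; names that differ only in an ending like _2 or _b are one class to them, and where a whole thing is asked for, a point or a joint stands for the part that bears it (a point fixed in the world has none). Each returns a list of dicts, best first, with "confidence" (0 to 1); they miss things now and then, are a little off and sometimes report something else, mostly with a low value. They report only what shows in the picture. A call takes as long as a camera call.
- search_frame(camera, name): "at" ([x, y, z] in m, in world coordinates, good to about 4 mm: the middle of the surface that is visible of it).
The state is a dict: "time": time; "qpos": joint angles; "qvel": joint speeds; "joint_efforts": joint torques, N m; "tool_pos": TCP position; "tool_rot": TCP orientation; "contact_force": force on the tool from outside, world axes, zero at the start; "torque": the same for the moment, N m; "opening": finger opening in m; "grip_force": force on a finger pad.
Only numpy, scipy, OpenCV 4.12 (cv2) and the standard library are available. Lean on these libraries where they do the work, as an engineer would, in place of code of your own. Each camera call takes 0.05 s, during which the arm holds its last target. There are 200 camera calls.

### The job

The lidded tub of paint standing in the bench shaker's ring has to be clamped down before it can be shaken. With a fingertip, push the swing arm round by its upright handle until it comes to its stop over the tub; then turn the three-spoke star wheel on the arm clockwise, pushing on its spokes, until the sprung foot is firmly down on the lid with its spring squeezed about half way (not so hard that the lid is crushed), and leave it clamped. Only push: do not lift the tub, keep it in its ring, and do not disturb the jars, the beaker and the second tub round about.

Things in the scene. Friction and masses are not known exactly. Their poses are not given: they have to be found in the camera images.
- shaker: Bench shaker, fixed on the worktop: grey housing 245 x 170 mm; top of its platform 56 mm above the worktop. Origin: at worktop level below the middle of the tub's ring; x points from the ring to the post (away from the robot at yaw 0), z up. The steel post (27 mm thick) at x = +115 mm, y = 0 carries the swing arm.
- post_axis (a point): Point on the post's vertical axis, 236 mm above the worktop: the swing arm turns about it. The arm is a bar 24 mm wide, 226 to 250 mm above the worktop; its spindle stands 115 mm from the post axis, in a boss 40 mm in diameter that reaches up to 252 mm.
- swing_arm (a joint): Angle of the swing arm about the post, rad. 0: at its stop, arm along the shaker's -x and spindle over the middle of the ring. Grows as the arm swings anticlockwise seen from above (towards the shaker's -y, the robot's right), up to 1.6; starts parked at 0.7 to 1.15. Friction of 1.2 N m (6 N at the handle) keeps it where it is left. Rubber-buffered stop.
- handle (a point): Point on the axis of the upright black plain handle at the outer end of the swing arm, 205 mm from the post axis and 281 mm above the worktop. The handle is 18 mm thick and reaches from 242 to 296 mm above the worktop.
- star_wheel (a joint): Angle of the star wheel on the spindle, rad, growing as it turns clockwise seen from above, which screws the spindle, with wheel and foot, down: 30 mm a turn (4.77 mm a radian). Range 0 to 6.2. Friction 0.15 N m (some 3 N at a spoke): it keeps its place when let go, also under the clamping force.
- wheel_middle (a point): Middle of the wheel's hub, in the plane of the spokes: 292 mm above the worktop less 4.77 mm a radian of star_wheel (284 to 290 mm at the start). Hub 32 mm in diameter, 12 mm up and down from the plane. Three round steel spokes 9.6 mm thick, 120 degrees apart, end in black balls of 19 mm; outer radius 72 mm.
- ball_1 (a point): Middle of the ball at the end of the first spoke, 62 mm from the spindle axis.
- ball_2 (a point): Middle of the ball of the second spoke (120 degrees anticlockwise from the first, seen from above).
- ball_3 (a point): Middle of the ball of the third spoke.
- foot (a joint): Travel of the sprung foot up into its sleeve, m: 0 hanging free, 0.010 with the spring quite squeezed. It begins to grow when the foot meets the lid, after the wheel has gone on 2.1 to 3.4 rad from the start, at about 3.8 rad,; the force is 4 N plus 2 N a mm. Past 0.010 it is metal to metal and the force rises steeply.
- foot_face (a point): Middle of the foot's flat rubber underside (68 mm in diameter), 10 to 16 mm above the lid's panel at the start.
- nest_middle (a point): Middle of the tub's ring on the platform, 56 mm above the worktop. The black rubber ring is 9 mm high, inner diameter 93 mm.
- tub: Closed cream tub, 107 mm in diameter, 114 mm high, 88 mm at the foot, 0.5 to 0.9 kg, loose in the ring on the platform. Its lid has a thin raised rim; the flat panel inside it, which the foot presses, is 168 mm above the worktop. Origin: middle of its underside.
- jar_ochre: Loose sample jar with a white lid, 52 mm in diameter, 62 mm high, close to the right of the shaker, below the parked arm: leave alone. Origin: middle of its underside.
- jar_black: Loose sample jar with a black lid, 52 mm in diameter, 62 mm high, close to the right of the shaker: leave alone. Origin: middle of its underside.
- beaker: Loose beaker, 80 mm in diameter, 112 mm high, left of the shaker: leave alone. Origin: middle of its underside.
- spare_tub: A second closed cream tub like the first, loose on the worktop further left: leave alone. Origin: middle of its underside.

How it is judged:
By the outcome, as a careful person would: the job done as asked, in the order asked, and still so for the second after the job is handed in, with the robot touching nothing.
It also fails if it takes over 64 s, if anything falls off the work surface, if the arm or the gripper's body presses on something with over 40 N, if the wrist force passes 120 N, or if a joint passes its speed limit or range.

## Working session

There is one attempt and no reset: what is moved stays moved. The work goes in short steps, Python scripts to look and compute and a tool call to move; the robot and the scene stay as the last step left them, time stands still between calls to the robot, and variables do not carry over. Pictures are saved under pics/ and viewed, at most 10 in all, crops included, and the job is handed in when it is done.

Besides the shell and the picture viewer there is one more tool, called after ">>>" as a command line: name --argument value ..., lists and objects as JSON in quotes. step_arm: Moves the arm, as the interface text tells. Its arguments: {"type":"object","properties":{"commands":{"type":"array"},"fingers":{"type":"number"},"grip_force":{"type":"number"}},"required":["commands"]}

```bash
ls; mkdir -p pics; python3 - <<'E'
from cell import *
import cv2
s=observe();print(s['time'],s['tool_pos'],s['tool_rot'],s['opening'])
for c in ['top','scene']:
    cv2.imwrite(f'pics/{c}0.png',read_camera(c)[:,:,::-1])
    for n in ['shaker','post_axis','handle','wheel_middle','ball_1','foot_face','nest_middle','tub','jar_ochre','jar_black','beaker','spare_tub']:
        print(c,n,[(d['at'] if isinstance(d['at'],str) else [round(float(v),3) for v in d['at']],round(d['confidence'],2)) for d in search_frame(c,n)[:4]])
print(observe()['time'])
E
```

```text
pics
0.0 [0.15183972 0.50213733 0.22606148] [-3.14009890e+00 -2.21758586e-04  2.84781968e+00] 0.0915953635867209
top shaker [([0.598, -0.154, 0.055], 0.73)]
top post_axis [([0.599, -0.158, 0.055], 0.56)]
top handle [([0.61, -0.218, 0.245], 0.9)]
top wheel_middle [([0.607, -0.222, 0.298], 0.55)]
top ball_1 [([0.611, -0.224, 0.294], 0.89), ([0.597, -0.155, 0.055], 0.28)]
top foot_face [([0.596, -0.227, 0.191], 0.61), ([0.605, -0.224, 0.292], 0.38)]
top nest_middle [([0.597, -0.155, 0.059], 0.97), ([0.541, -0.153, 0.168], 0.36)]
top tub [([0.54, -0.149, 0.169], 0.86)]
top jar_ochre [([0.507, -0.289, 0.062], 0.84)]
top jar_black [([0.576, -0.29, 0.058], 0.78), ([0.605, -0.225, 0.298], 0.32)]
top beaker [([0.501, -0.019, 0.037], 0.58)]
top spare_tub [([0.551, 0.209, 0.109], 0.92), ([0.609, -0.225, 0.296], 0.75)]
scene shaker [([0.563, -0.204, 0.056], 0.79)]
scene post_axis [([0.577, -0.206, 0.059], 0.65)]
scene handle [([0.598, -0.238, 0.246], 0.77), ([0.598, -0.235, 0.296], 0.27)]
scene wheel_middle [([0.604, -0.235, 0.29], 0.81)]
scene ball_1 [([0.603, -0.233, 0.295], 0.82)]
scene foot_face [([0.589, -0.242, 0.192], 0.56)]
scene nest_middle [([0.575, -0.204, 0.059], 0.62), ([0.603, -0.237, 0.288], 0.58)]
scene tub [([0.515, -0.166, 0.168], 0.58), ([0.495, -0.3, 0.054], 0.52)]
scene jar_ochre [([0.492, -0.299, 0.053], 0.76)]
scene jar_black []
scene beaker [([0.495, -0.029, 0.076], 0.75), ([0.603, -0.236, 0.292], 0.62)]
scene spare_tub [([0.533, 0.189, 0.108], 0.94)]
1.3
```

View pics/top0.png

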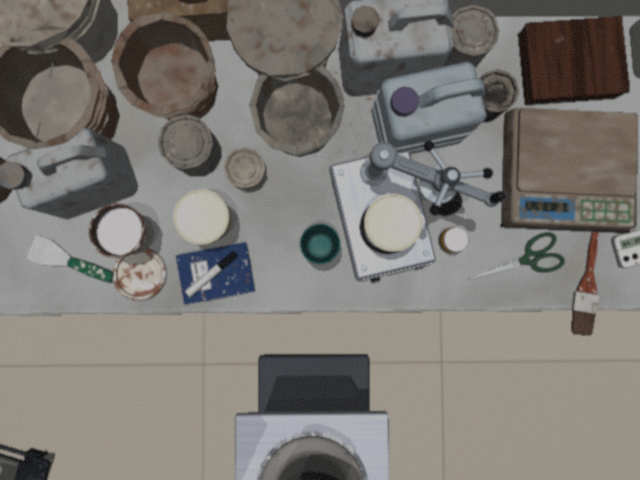

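View pics/scene0.png

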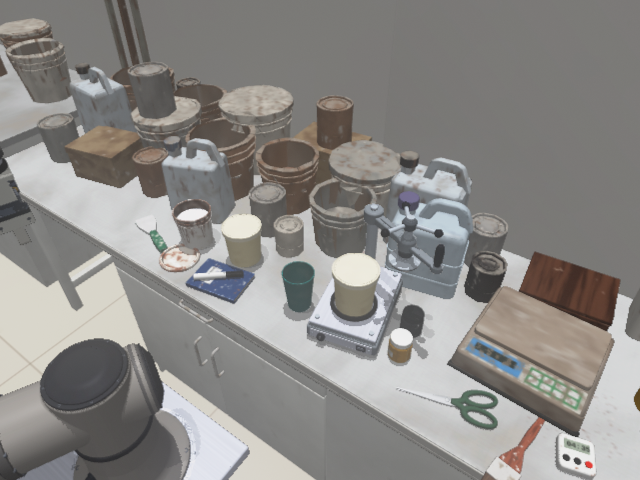

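```bash
cat > h.py <<'E'
import numpy as np
from cell import *
def proj(c,P):
    k=get_calibration(c);M=np.linalg.inv(k['world_from_camera']);p=M[:3,:3]@np.array(P)+M[:3,3]
    q=np.array(k['camera_matrix'])@np.array([p[0],-p[1],-p[2]]);return q[:2]/q[2]
def ray(c,u,v,z):
    k=get_calibration(c);T=np.array(k['world_from_camera']);d=np.linalg.solve(np.array(k['camera_matrix']),[u,v,1.])
    d=T[:3,:3]@np.array([d[0],-d[1],-d[2]]);o=T[:3,3];return o+d*(z-o[2])/d[2]
E
python3 - <<'E'
from cell import *
for c in ['top','scene']:
    k=get_calibration(c);print(k)
E
```

```text
{'camera_matrix': array([[622.18363426,   0.        , 322.46360953],
       [  0.        , 622.18363426, 226.25770714],
       [  0.        ,   0.        ,   1.        ]]), 'world_from_camera': array([[-0.00711441,  0.99800762, -0.06269106,  0.45843615],
       [-0.99993285, -0.00652661,  0.00957596, -0.01246555],
       [ 0.00914772,  0.06275498,  0.99798704,  1.31781284],
       [ 0.        ,  0.        ,  0.        ,  1.        ]])}
{'camera_matrix': array([[479.4545586 ,   0.        , 309.24886328],
       [  0.        , 479.4545586 , 236.74228724],
       [  0.        ,   0.        ,   1.        ]]), 'world_from_camera': array([[ 0.58690102,  0.53013292, -0.61196918, -0.13771041],
       [-0.80945397,  0.36718698, -0.45821173, -0.53149386],
       [-0.01820601,  0.76428581,  0.64462061,  0.91013761],
       [ 0.        ,  0.        ,  0.        ,  1.        ]])}
```

The top view shows the post at about (382,157), hub at (451,175), balls at (430,146), (488,173) and (437,209), handle at about (495,197), and the tub lid at (391,222). The scene view agrees: the arm is parked to the right and both jars are below it.

```bash
python3 - <<'E'
from h import *
import cv2
R=lambda u,v,z:print((u,v,z),ray('top',u,v,z).round(4))
R(382,157,.25);R(451,175,.299);R(430,146,.287);R(488,173,.287);R(437,209,.287);R(495,197,.296);R(391,222,.168)
im=cv2.imread('pics/top0.png')[130:290,320:520]
a=cv2.resize(im,None,fx=3,fy=3,interpolation=cv2.INTER_CUBIC)
cv2.imwrite('pics/c1.png',a)
# model
for yaw in (0.15,0.2,0.25):
  n=ray('top',391,222,.168)[:2]; p=n+.115*np.array([np.cos(yaw),np.sin(yaw)]); print(yaw,p,proj('top',[*p,.25]))
E
```

```text
(382, 157, 0.25) [ 0.6451 -0.1268  0.25  ]
(451, 175, 0.299) [ 0.6059 -0.2353  0.299 ]
(430, 146, 0.287) [ 0.6568 -0.2036  0.287 ]
(488, 173, 0.287) [ 0.6107 -0.3     0.287 ]
(437, 209, 0.287) [ 0.5507 -0.2134  0.287 ]
(495, 197, 0.296) [ 0.5693 -0.3081  0.296 ]
(391, 222, 0.168) [ 0.5377 -0.1507  0.168 ]
0.15 [ 0.65145302 -0.13346751] [385.81243559 153.35984141]
0.2 [ 0.650452   -0.12780592] [382.55840167 153.9494187 ]
0.25 [ 0.64916928 -0.12220144] [379.33865645 154.6999394 ]
```

View pics/c1.png

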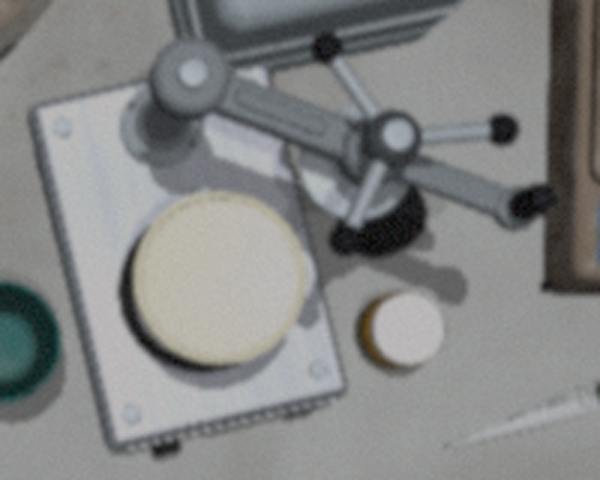

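```bash
cat >> h.py <<'E'
from scipy.optimize import least_squares
def tri(a,b): return least_squares(lambda P:np.r_[proj('top',P)-a,proj('scene',P)-b],[.6,-.2,.2]).x
E
python3 - <<'E'
from h import *
print('can cap',tri((404,100),(409,199)),'can handle',tri((470,85),(455,207)))
print('hub',tri((453,175),(407,218)))
R=lambda u,v,z:print((u,v,z),ray('top',u,v,z).round(4))
R(384.3,153.3,.258);R(453,175,.299);R(428.7,145.3,.287);R(487.3,173,.287);R(435,209.3,.287);R(499,196,.296);R(392.7,222.7,.170)
s=observe()
dx=np.array([.603,-.334,.37])-s['tool_pos'];y=s['tool_rot'][2];print(dx,'tool:',dx@[np.cos(y),np.sin(y),0],dx@[np.sin(y),-np.cos(y),0],-dx[2])
E
```

```text
can cap [ 0.7481352  -0.16794994  0.23869086] can handle [ 0.76899241 -0.27884825  0.25074535]
hub [ 0.60302485 -0.23425149  0.30495378]
(384.3, 153.3, 0.258) [ 0.6501 -0.13    0.258 ]
(453, 175, 0.299) [ 0.6059 -0.2386  0.299 ]
(428.7, 145.3, 0.287) [ 0.658  -0.2014  0.287 ]
(487.3, 173, 0.287) [ 0.6107 -0.2988  0.287 ]
(435, 209.3, 0.287) [ 0.5503 -0.21    0.287 ]
(499, 196, 0.296) [ 0.5709 -0.3148  0.296 ]
(392.7, 222.7, 0.17) [ 0.5363 -0.1535  0.17  ]
[ 0.45099034 -0.83652334  0.14326953] tool: -0.6739210273764592 -0.6700701720864586 -0.1432695277992973
```

>>> step_arm --commands '[{"translation": [0, 0, -36], "roll": 0}, {"translation": [0, 0, -36], "roll": 0}, {"translation": [0, 0, -36], "roll": 0}, {"translation": [0, 0, -35], "roll": 0}, {"translation": [-20, -20, 0], "roll": 0}, {"translation": [-27, -27, 0], "roll": 0}, {"translation": [-27, -27, 0], "roll": 0}, {"translation": [-27, -27, 0], "roll": 0}, {"translation": [-27, -27, 0], "roll": 0}, {"translation": [-27, -27, 0], "roll": 0}, {"translation": [-27, -27, 0], "roll": 0}, {"translation": [-27, -27, 0], "roll": 0}, {"translation": [-27, -27, 0], "roll": 0}, {"translation": [-27, -27, 0], "roll": 0}, {"translation": [-27, -27, 0], "roll": 0}, {"translation": [-27, -27, 0], "roll": 0}, {"translation": [-27, -27, 0], "roll": 0}]' --fingers 0 --grip_force 20

```text
time: 2.72
tool_pos: [0.382, 0.0718, 0.37]
tool_rot: [3.141, 0.001, 2.848]
contact_force: [1.7, 1.2, 0.0]
opening: 0.0002
grip_force: 0.0
```

```bash
cat >> h.py <<'E'
def togo(p,yaw=None):
    s=observe();dx=np.array(p)-s['tool_pos'];y=s['tool_rot'][2]
    print('t',round(s['time'],2),'tcp',s['tool_pos'].round(4),'rpy',np.round(s['tool_rot'],3),'F',np.round(s['contact_force'],1))
    print('togo tool mm',np.round(1000*np.array([dx@[np.cos(y),np.sin(y),0],dx@[np.sin(y),-np.cos(y),0],-dx[2]]),1),'roll',None if yaw is None else round((y-yaw+np.pi)%(2*np.pi)-np.pi,3))
E
python3 -c "
from h import *
togo([.603,-.334,.37],2.73);print(observe()['qpos'])"
```

```text
t 2.72 tcp [0.382  0.0718 0.37  ] rpy [3.141e+00 1.000e-03 2.848e+00] F [1.7 1.2 0. ]
togo tool mm [-329.1 -324.4    0. ] roll 0.118
[-1.22967146e-02  1.10106731e-03  1.55521002e+00  2.22069378e-04
  1.58428829e+00 -1.28916047e+00]
```

>>> step_arm --commands '[{"translation": [-27, -27, 0], "roll": 0}, {"translation": [-27, -27, 0], "roll": 0}, {"translation": [-27, -27, 0], "roll": 0}, {"translation": [-27, -27, 0], "roll": 0}, {"translation": [-27, -27, 0], "roll": 0}, {"translation": [-27, -27, 0], "roll": 0}, {"translation": [-27, -27, 0], "roll": 0}, {"translation": [-27, -27, 0], "roll": 0}, {"translation": [-27, -27, 0], "roll": 0}, {"translation": [-27, -27, 0], "roll": 0}, {"translation": [-27, -27, 0], "roll": 0}, {"translation": [-16, -16, 0], "roll": 0.118}, {"translation": [0, 0, 0], "roll": 0}, {"translation": [0, 0, 0], "roll": 0}]'

```text
time: 3.88
tool_pos: [0.5907, -0.3177, 0.3679]
tool_rot: [3.141, -0.002, 2.729]
contact_force: [-1.3, 0.9, 0.7]
opening: 0.0004
grip_force: 0.0
```

```bash
python3 -c "
from h import *
import cv2
togo([.603,-.334,.262],2.73);print(observe()['qpos'])
cv2.imwrite('pics/w1.png',read_camera('wrist')[:,:,::-1])"
```

```text
t 3.88 tcp [ 0.5907 -0.3177  0.3679] rpy [ 3.141e+00 -2.000e-03  2.729e+00] F [-1.3  0.9  0.7]
togo tool mm [-17.8 -10.  105.9] roll -0.001
[-6.07701921e-01  6.04013692e-01  7.23255929e-01  2.51855675e-04
  1.81687282e+00 -1.76610484e+00]
```

View pics/w1.png

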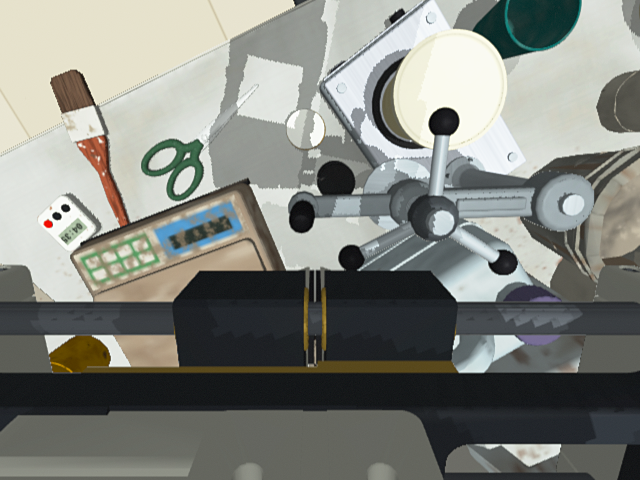

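The wrist view shows the handle top at (301,217), hub at (434,216), balls at (443,121), (351,257) and (502,262), and the post top at (571,204). The finger is clear of everything.

```bash
python3 -c "
from h import *
R=lambda u,v,z:print((u,v,z),ray('wrist',u,v,z).round(4))
R(301,218,.296);R(434,216,.300);R(571,204,.258);R(443,121,.287);R(351,257,.287);R(502,262,.287);R(450,90,.17)
print(proj('wrist',observe()['tool_pos']))
togo([.603,-.334,.262],2.73)"
```

```text
(301, 218, 0.296) [ 0.5703 -0.3162  0.296 ]
(434, 216, 0.3) [ 0.6031 -0.2352  0.3   ]
(571, 204, 0.258) [ 0.6502 -0.1256  0.258 ]
(443, 121, 0.287) [ 0.55   -0.2068  0.287 ]
(351, 257, 0.287) [ 0.6123 -0.2961  0.287 ]
(502, 262, 0.287) [ 0.659  -0.1981  0.287 ]
(450, 90, 0.17) [ 0.5369 -0.1525  0.17  ]
[311.85484807 288.21305925]
t 3.93 tcp [ 0.5905 -0.3165  0.369 ] rpy [ 3.141e+00 -1.000e-03  2.731e+00] F [0.2 0.5 0.5]
togo tool mm [-18.4 -11.1 107. ] roll 0.001
```

>>> step_arm --commands '[{"translation": [-9, -5, 0], "roll": 0}, {"translation": [-9, -5, 0], "roll": 0}, {"translation": [0, 0, 0], "roll": 0}, {"translation": [0, 0, 25], "roll": 0}, {"translation": [0, 0, 28], "roll": 0}, {"translation": [0, 0, 28], "roll": 0}, {"translation": [0, 0, 26], "roll": 0}, {"translation": [0, 0, 0], "roll": 0}, {"translation": [0, 0, 0], "roll": 0}]'

```text
time: 4.68
tool_pos: [0.6025, -0.3315, 0.2629]
tool_rot: [3.141, -0.002, 2.731]
contact_force: [-0.4, -0.4, 0.6]
opening: 0.0004
grip_force: 0.0
```

```bash
python3 -c "
from h import *
# circle about P: where am I
P=np.array([.650,-.128]);s=observe();d=s['tool_pos'][:2]-P;print(np.hypot(*d),np.arctan2(d[1],d[0]))
togo([.603,-.334,.262],2.73)
y=s['tool_rot'][2];a=-d;print('P in tool',a@[np.cos(y),np.sin(y)],a@[np.sin(y),-np.cos(y)])"
```

```text
0.20897610708782333 -1.8000463616266085
t 4.68 tcp [ 0.6025 -0.3315  0.2629] rpy [ 3.141e+00 -2.000e-03  2.731e+00] F [-0.4 -0.4  0.6]
togo tool mm [-1.4 -2.1  0.9] roll 0.001
P in tool 0.037615045680267904 0.2055629384691043
```

>>> step_arm --commands '[{"translation": [9, 0, 0], "roll": 0}, {"translation": [9, 0, 0], "roll": 0}, {"translation": [12.3, -0.7, 0], "roll": 0.06}, {"translation": [12.3, -0.7, 0], "roll": 0.06}, {"translation": [12.3, -0.7, 0], "roll": 0.06}, {"translation": [12.3, -0.7, 0], "roll": 0.06}, {"translation": [12.3, -0.7, 0], "roll": 0.06}, {"translation": [12.3, -0.7, 0], "roll": 0.06}, {"translation": [12.3, -0.7, 0], "roll": 0.06}, {"translation": [12.3, -0.7, 0], "roll": 0.06}, {"translation": [12.3, -0.7, 0], "roll": 0.06}, {"translation": [12.3, -0.7, 0], "roll": 0.06}, {"translation": [12.3, -0.7, 0], "roll": 0.06}, {"translation": [12.3, -0.7, 0], "roll": 0.06}]'

```text
time: 5.85
tool_pos: [0.4742, -0.2366, 0.2659]
tool_rot: [-3.141, 0.008, 2.007]
contact_force: [-3.1, -8.9, -0.6]
opening: 0.0005
grip_force: 4.0
```

```bash
python3 -c "
from h import *
P=np.array([.650,-.128]);s=observe();d=s['tool_pos'][:2]-P;y=s['tool_rot'][2];a=-d
togo([.6,-.3,.262])
print('P in tool',a@[np.cos(y),np.sin(y)],a@[np.sin(y),-np.cos(y)], 'F tool',s['contact_force'][:2]@[np.cos(y),np.sin(y)])
for n in ['handle','wheel_middle','ball_1']: print(n,[(np.round(d['at'],3),round(d['confidence'],2)) for d in (read_camera('top'),search_frame('top',n))[1][:3]])"
```

```text
t 5.85 tcp [ 0.4742 -0.2366  0.2659] rpy [-3.141  0.008  2.007] F [-3.1 -8.9 -0.6]
togo tool mm [-110.6   87.2    3.9] roll None
P in tool 0.024204475501784922 0.20516232216545052 F tool -6.765441921162415
handle [(array([ 0.567, -0.157,  0.247]), 0.68)]
wheel_middle [(array([ 0.538, -0.171,  0.297]), 0.6)]
ball_1 [(array([ 0.537, -0.175,  0.294]), 0.61)]
```

>>> step_arm --commands '[{"translation": [8, -0.5, 1], "roll": 0.04}, {"translation": [8, -0.5, 1], "roll": 0.04}, {"translation": [6, -0.4, 1], "roll": 0.03}, {"translation": [6, -0.4, 0], "roll": 0.03}, {"translation": [4, -0.3, 0], "roll": 0.02}, {"translation": [4, -0.3, 0], "roll": 0.02}, {"translation": [0, 0, 0], "roll": 0}]'

```text
time: 6.73
tool_pos: [0.4603, -0.2026, 0.2611]
tool_rot: [3.14, 0.004, 1.83]
contact_force: [0.2, -3.7, 2.1]
opening: 0.0006
grip_force: 2.0
```

>>> step_arm --commands '[{"translation": [4, -0.3, 0], "roll": 0.02}, {"translation": [2, 0, 0], "roll": 0.01}, {"translation": [0, 0, 0], "roll": 0}]'

```text
time: 6.98
tool_pos: [0.4584, -0.197, 0.2608]
tool_rot: [3.14, 0.003, 1.8]
contact_force: [0.3, -3.8, 2.8]
opening: 0.0006
grip_force: 2.1
```

>>> step_arm --commands '[{"translation": [4, 0, 0], "roll": 0.02}, {"translation": [0, 0, 0], "roll": 0}]'

```text
time: 7.15
tool_pos: [0.4575, -0.1944, 0.2607]
tool_rot: [3.141, 0.006, 1.78]
contact_force: [-1.1, -10.0, 1.8]
opening: 0.0005
grip_force: 4.9
```

>>> step_arm --commands '[{"translation": [3, 0, 0], "roll": 0}, {"translation": [0, 0, 0], "roll": 0}]'

```text
time: 7.32
tool_pos: [0.4575, -0.1942, 0.2609]
tool_rot: [3.14, 0.011, 1.78]
contact_force: [0.9, -20.8, -1.5]
opening: 0.0004
grip_force: 10.0
```

>>> step_arm --commands '[{"translation": [3, 0, 0], "roll": 0}, {"translation": [0, 0, 0], "roll": 0}]'

```text
time: 7.48
tool_pos: [0.4575, -0.194, 0.261]
tool_rot: [3.14, 0.017, 1.779]
contact_force: [2.1, -30.4, -4.8]
opening: 0.0005
grip_force: 15.4
```

```bash
python3 -c "
from h import *
import cv2
togo([.6,-.3,.262])
cv2.imwrite('pics/w2.png',read_camera('wrist')[:,:,::-1])
for p in [(.65,-.128,.258),(.537,-.153,.3)]: print(proj('wrist',p))"
```

```text
t 7.48 tcp [ 0.4575 -0.194   0.261 ] rpy [3.14  0.017 1.779] F [  2.1 -30.4  -4.8]
togo tool mm [-133.2  117.5   -1. ] roll None
[740.1060148 239.407785 ]
[552.92271968 276.25655575]
```

View pics/w2.png

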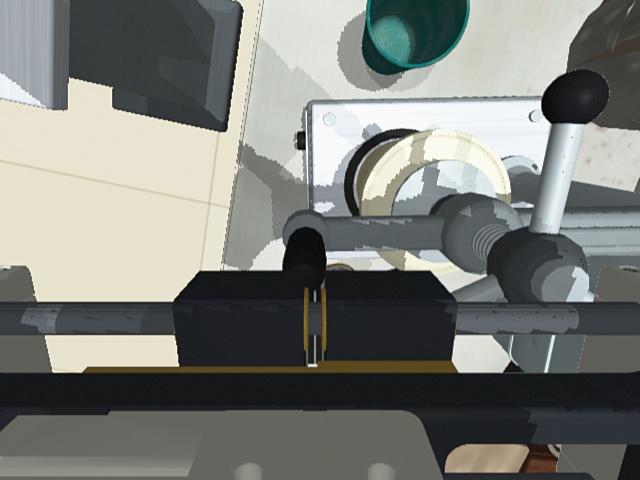

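The arm is on its stop: the force rose to 30 N with no motion. I'll back off, rise and look at the wheel.

>>> step_arm --commands '[{"translation": [-8, 0, 0], "roll": 0}, {"translation": [-10, 0, 0], "roll": 0}, {"translation": [-8, 0, 0], "roll": 0}, {"translation": [0, 0, -30], "roll": 0}, {"translation": [0, 0, -35], "roll": 0}, {"translation": [0, 0, -35], "roll": 0}, {"translation": [-20, 20, 0], "roll": 0}, {"translation": [-20, 20, 0], "roll": 0}, {"translation": [0, 20, 0], "roll": 0}, {"translation": [0, 0, 0], "roll": 0}, {"translation": [0, 0, 0], "roll": 0}]'

```text
time: 8.45
tool_pos: [0.5284, -0.2378, 0.3586]
tool_rot: [-3.14, -0.002, 1.781]
contact_force: [-0.3, -0.3, -0.2]
opening: 0.0003
grip_force: 0.0
```

```bash
python3 -c "
from h import *
import cv2
togo([.537,-.153,.37])
cv2.imwrite('pics/w3.png',read_camera('wrist')[:,:,::-1])
np.save('w3K.npy',get_calibration('wrist')['camera_matrix'])"
```

```text
t 8.45 tcp [ 0.5284 -0.2378  0.3586] rpy [-3.140e+00 -2.000e-03  1.781e+00] F [-0.3 -0.3 -0.2]
togo tool mm [ 81.1  26.1 -11.4] roll None
```

View pics/w3.png

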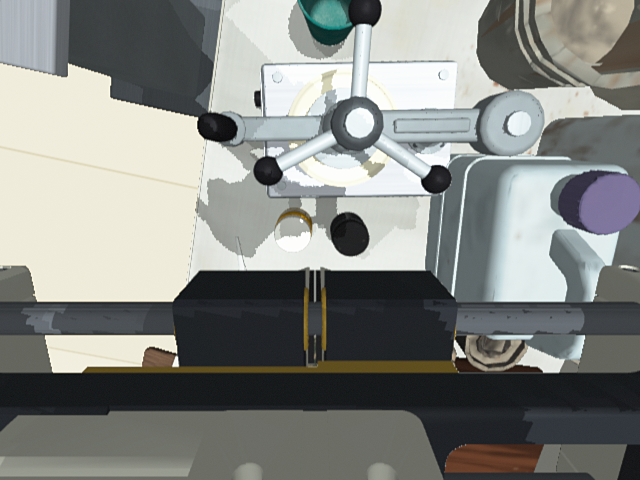

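The arm now lies over the tub. In pixels, the balls are at (366,10), (268,171) and (436,178), the hub top at (361,122), the handle at (213,125) and the post at (516,123).

```bash
cat >> h.py <<'E'
def fitwheel(cams,x0):
    # cams: list of (cam, [(ball idx k,u,v)...]); unknown cx,cy,z,th
    def ball(x,k):
        a=x[3]+k*2*np.pi/3;return [x[0]+.062*np.cos(a),x[1]+.062*np.sin(a),x[2]]
    r=least_squares(lambda x:np.concatenate([proj(c,ball(x,k))-(u,v) for c,L in cams for k,u,v in L]),x0,x_scale=[.1,.1,.1,1])
    print('wheel',r.x[:3].round(4),'th deg',np.degrees(r.x[3]).round(1),'res',r.fun.round(1)); return r.x
E
python3 -c "
from h import *
x=fitwheel([('wrist',[(0,366,10),(1,268,171),(2,436,178)])],[.537,-.153,.285,np.radians(99)])
x[2]=.285
togo([.537,-.153,.37])
print(ray('wrist',358,122,.3),ray('wrist',516,123,.258),ray('wrist',212,124,.296))"
```

```text
wheel [ 0.5372 -0.1543  0.2894] th deg 99.2 res [-0.7 -0.   0.4 -0.7  0.4  0.7]
t 8.5 tcp [ 0.5278 -0.2378  0.3591] rpy [-3.141e+00 -1.000e-03  1.781e+00] F [ 0.6  1.1 -0.7]
togo tool mm [ 81.   26.7 -10.9] roll None
[ 0.53674375 -0.15384989  0.3       ] [ 0.64932951 -0.12846327  0.258     ] [ 0.45210282 -0.17292518  0.296     ]
```

>>> step_arm --commands '[{"translation": [13, 4, 0], "roll": -0.123}, {"translation": [0, 0, 0], "roll": -0.123}, {"translation": [0, 0, 0], "roll": -0.123}, {"translation": [0, 0, 0], "roll": -0.123}, {"translation": [0, 0, 0], "roll": -0.123}, {"translation": [0, 0, 0], "roll": -0.123}, {"translation": [0, 0, 0], "roll": -0.123}, {"translation": [0, 0, 0], "roll": -0.123}, {"translation": [0, 0, 0], "roll": -0.123}, {"translation": [0, 0, 0], "roll": -0.123}, {"translation": [0, 0, 0], "roll": -0.123}, {"translation": [0, 0, 0], "roll": -0.123}, {"translation": [0, 0, 0], "roll": -0.123}, {"translation": [0, 0, 0], "roll": -0.123}, {"translation": [0, 0, 0], "roll": -0.123}, {"translation": [0, 0, 0], "roll": -0.123}, {"translation": [0, 0, 0], "roll": -0.123}, {"translation": [0, 0, 0], "roll": -0.123}, {"translation": [0, 0, 0], "roll": 0}]'

```text
time: 10.08
tool_pos: [0.5283, -0.2244, 0.3602]
tool_rot: [-3.141, 0.0, -2.285]
contact_force: [-0.1, -0.1, 0.5]
opening: 0.0007
grip_force: 0.0
```

```bash
python3 -c "
from h import *
togo([.5314,-.1968,.262],3.997);print(observe()['qpos'])"
```

```text
t 10.08 tcp [ 0.5283 -0.2244  0.3602] rpy [-3.141  0.    -2.285] F [-0.1 -0.1  0.5]
togo tool mm [-22.8  15.7  98.2] roll 0.001
[-5.35192925e-01  3.77724803e-01  1.11069339e+00  1.94529447e-04
  1.65298323e+00 -2.96275725e+00]
```

>>> step_arm --commands '[{"translation": [-12, 8, 0], "roll": 0}, {"translation": [-11, 7.5, 0], "roll": 0}, {"translation": [0, 0, 0], "roll": 0}, {"translation": [0, 0, 24], "roll": 0}, {"translation": [0, 0, 26], "roll": 0}, {"translation": [0, 0, 26], "roll": 0}, {"translation": [0, 0, 22], "roll": 0}, {"translation": [0, 0, 0], "roll": 0}, {"translation": [0, 0, 0], "roll": 0}]'

```text
time: 10.83
tool_pos: [0.5323, -0.1965, 0.2615]
tool_rot: [3.14, -0.0, -2.29]
contact_force: [-0.2, 0.1, 0.3]
opening: 0.0003
grip_force: 0.0
```

```bash
cat >> h.py <<'E'
def whl(H=(.537,-.154)):
    s=observe();d=s['tool_pos'][:2]-np.array(H);y=s['tool_rot'][2];F=s['contact_force'][:2]
    X=np.array([np.cos(y),np.sin(y)]);Y=np.array([np.sin(y),-np.cos(y)])
    print('t',round(s['time'],2),'tcp in H/tool mm',(1000*d@X).round(1),(1000*d@Y).round(1),'z',s['tool_pos'][2].round(4),'yaw deg',np.degrees(y).round(1)%360,'spoke deg',np.degrees(y+np.arctan2(-(d@Y)*1-.0238,.036)).round(1)%360,'F tool',(F@X).round(1),(F@Y).round(1),'q6',s['qpos'][5].round(2))
E
python3 -c "
from h import *
whl()"
```

```text
t 10.83 tcp in H/tool mm 35.0 -24.5 z 0.2615 yaw deg 228.8 spoke deg 229.8 F tool 0.1 0.2 q6 -2.91
```

>>> step_arm --commands '[{"translation": [2.2, 3.7, 0], "roll": 0.1}, {"translation": [2.2, 3.7, 0], "roll": 0.1}, {"translation": [2.2, 3.7, 0], "roll": 0.1}, {"translation": [2.2, 3.7, 0], "roll": 0.1}, {"translation": [2.2, 3.7, 0], "roll": 0.1}, {"translation": [2.2, 3.7, 0], "roll": 0.1}, {"translation": [2.2, 3.7, 0], "roll": 0.1}, {"translation": [2.2, 3.7, 0], "roll": 0.1}, {"translation": [2.2, 3.7, 0], "roll": 0.1}, {"translation": [2.2, 3.7, 0], "roll": 0.1}]'

```text
time: 11.67
tool_pos: [0.5, -0.1736, 0.2641]
tool_rot: [-3.139, 0.004, 2.988]
contact_force: [0.6, -4.1, -1.9]
opening: 0.0007
grip_force: 1.5
```

```bash
python3 -c "
from h import *
whl()"
```

```text
t 11.67 tcp in H/tool mm 33.5 -25.1 z 0.2641 yaw deg 171.2 spoke deg 173.2 F tool -1.2 -3.9 q6 -1.9
```

>>> step_arm --commands '[{"translation": [2.7, 3.9, 0.5], "roll": 0.1}, {"translation": [2.7, 3.9, 0.5], "roll": 0.1}, {"translation": [2.7, 3.9, 0.5], "roll": 0.1}, {"translation": [2.7, 3.9, 0.5], "roll": 0.1}, {"translation": [2.7, 3.9, 0.5], "roll": 0.1}, {"translation": [2.3, 3.7, 0], "roll": 0.1}, {"translation": [2.3, 3.7, 0], "roll": 0.1}, {"translation": [2.3, 3.7, 0], "roll": 0.1}, {"translation": [2.3, 3.7, 0], "roll": 0.1}, {"translation": [2.3, 3.7, 0], "roll": 0.1}, {"translation": [2.3, 3.7, 0], "roll": 0.1}, {"translation": [2.3, 3.7, 0], "roll": 0.1}]'

```text
time: 12.67
tool_pos: [0.505, -0.1226, 0.2613]
tool_rot: [3.14, 0.002, 1.788]
contact_force: [-2.5, -1.5, -2.0]
opening: 0.0006
grip_force: 1.3
```

```bash
python3 -c "
from h import *
whl()"
```

```text
t 12.67 tcp in H/tool mm 37.5 -24.5 z 0.2613 yaw deg 102.5 spoke deg 103.5 F tool -1.0 -2.8 q6 -0.6
```

>>> step_arm --commands '[{"translation": [1.7, 3, 0], "roll": 0.08}, {"translation": [1.7, 3, 0], "roll": 0.08}]'

```text
time: 12.83
tool_pos: [0.5102, -0.1179, 0.2612]
tool_rot: [3.14, 0.001, 1.629]
contact_force: [-3.3, -0.3, -0.9]
opening: 0.0003
grip_force: 1.3
```

>>> step_arm --commands '[{"translation": [1.7, 3, 0], "roll": 0.08}, {"translation": [1.7, 3, 0], "roll": 0.08}]'

```text
time: 13.0
tool_pos: [0.5161, -0.1143, 0.2612]
tool_rot: [3.14, 0.001, 1.469]
contact_force: [-3.4, -0.0, -0.4]
opening: 0.0004
grip_force: 1.3
```

>>> step_arm --commands '[{"translation": [1.7, 3, 0], "roll": 0.08}, {"translation": [1.7, 3, 0], "roll": 0.08}]'

```text
time: 13.17
tool_pos: [0.5225, -0.1115, 0.2611]
tool_rot: [3.14, 0.0, 1.31]
contact_force: [-2.5, 1.1, -1.1]
opening: 0.0003
grip_force: 1.3
```

>>> step_arm --commands '[{"translation": [1.7, 3, 0], "roll": 0.08}, {"translation": [1.7, 3, 0], "roll": 0.08}]'

```text
time: 13.33
tool_pos: [0.5292, -0.1099, 0.2611]
tool_rot: [3.141, -0.0, 1.15]
contact_force: [-3.5, 0.9, -1.2]
opening: 0.0007
grip_force: 1.3
```

>>> step_arm --commands '[{"translation": [1.7, 3, 0], "roll": 0.08}, {"translation": [1.7, 3, 0], "roll": 0.08}]'

```text
time: 13.5
tool_pos: [0.5362, -0.1094, 0.2612]
tool_rot: [3.141, -0.001, 0.99]
contact_force: [-2.3, 2.2, -1.2]
opening: 0.0001
grip_force: 1.3
```

>>> step_arm --commands '[{"translation": [1.7, 3, 0], "roll": 0.08}, {"translation": [1.7, 3, 0], "roll": 0.08}]'

```text
time: 13.67
tool_pos: [0.5431, -0.11, 0.2611]
tool_rot: [3.141, -0.001, 0.83]
contact_force: [-1.7, 2.8, -1.3]
opening: 0.0006
grip_force: 1.3
```

```bash
python3 -c "
from h import *
whl()"
```

```text
t 13.67 tcp in H/tool mm 36.6 -25.2 z 0.2611 yaw deg 47.5 spoke deg 49.8 F tool 0.9 -3.1 q6 0.4
```

>>> step_arm --commands '[{"translation": [1.7, 3, 0], "roll": 0.08}, {"translation": [1.7, 3, 0], "roll": 0.08}]'

```text
time: 13.83
tool_pos: [0.5499, -0.1117, 0.2612]
tool_rot: [3.141, -0.001, 0.67]
contact_force: [-2.3, 2.1, -1.2]
opening: -0.0
grip_force: 1.3
```

>>> step_arm --commands '[{"translation": [1.7, 3, 0], "roll": 0.08}, {"translation": [1.7, 3, 0], "roll": 0.08}]'

```text
time: 14.0
tool_pos: [0.5562, -0.1144, 0.2612]
tool_rot: [3.141, -0.002, 0.51]
contact_force: [-1.2, 3.2, -1.0]
opening: 0.0007
grip_force: 1.6
```

>>> step_arm --commands '[{"translation": [1.7, 3, 0], "roll": 0.08}, {"translation": [1.7, 3, 0], "roll": 0.08}]'

```text
time: 14.17
tool_pos: [0.5621, -0.1181, 0.2613]
tool_rot: [-3.142, -0.002, 0.35]
contact_force: [-0.7, 3.6, -0.8]
opening: 0.0004
grip_force: 1.6
```

>>> step_arm --commands '[{"translation": [1.7, 3, 0], "roll": 0.08}, {"translation": [1.7, 3, 0], "roll": 0.08}]'

```text
time: 14.33
tool_pos: [0.5673, -0.1227, 0.2615]
tool_rot: [-3.141, -0.003, 0.19]
contact_force: [-0.4, 3.2, -0.9]
opening: 0.0007
grip_force: 1.5
```

```bash
python3 -c "
from h import *
whl()"
```

```text
t 14.33 tcp in H/tool mm 35.7 -25.0 z 0.2615 yaw deg 10.9 spoke deg 12.8 F tool 0.2 -3.2 q6 1.03
```

The grip force stepped up at a yaw of about 0.59, matching the first foot contact that vision predicted (about 3.2 rad of turning). The target is about 1.05 rad past that, at a yaw of about -0.46.

>>> step_arm --commands '[{"translation": [1.8, 3, 0], "roll": 0.08}, {"translation": [1.8, 3, 0], "roll": 0.08}]'

```text
time: 14.5
tool_pos: [0.5719, -0.1281, 0.2616]
tool_rot: [-3.141, -0.003, 0.03]
contact_force: [0.3, 3.1, 0.3]
opening: 0.0004
grip_force: 1.4
```

>>> step_arm --commands '[{"translation": [1.8, 3, 0], "roll": 0.08}, {"translation": [1.8, 3, 0], "roll": 0.08}]'

```text
time: 14.67
tool_pos: [0.5757, -0.1341, 0.2617]
tool_rot: [-3.141, -0.004, -0.13]
contact_force: [1.0, 3.7, -0.2]
opening: 0.0007
grip_force: 1.5
```

>>> step_arm --commands '[{"translation": [1.8, 3, 0], "roll": 0.08}, {"translation": [1.8, 3, 0], "roll": 0.08}]'

```text
time: 14.83
tool_pos: [0.5784, -0.1407, 0.2619]
tool_rot: [-3.14, -0.004, -0.29]
contact_force: [0.9, 3.6, 1.0]
opening: 0.0004
grip_force: 1.6
```

>>> step_arm --commands '[{"translation": [1.8, 3, 0], "roll": 0.08}, {"translation": [1.8, 3, 0], "roll": 0.08}]'

```text
time: 15.0
tool_pos: [0.58, -0.1475, 0.2619]
tool_rot: [-3.139, -0.004, -0.45]
contact_force: [1.9, 3.0, -0.2]
opening: 0.0004
grip_force: 1.7
```

```bash
python3 -c "
from h import *
whl()"
```

```text
t 15.0 tcp in H/tool mm 35.9 -24.5 z 0.2619 yaw deg 334.2 spoke deg 335.4 F tool 0.5 -3.5 q6 1.64
```

>>> step_arm --commands '[{"translation": [0, -5, 0], "roll": 0}, {"translation": [0, -5, 0], "roll": 0}, {"translation": [0, 0, -25], "roll": 0}, {"translation": [0, 0, -36], "roll": 0}, {"translation": [0, 0, -36], "roll": 0}, {"translation": [-30, 8, 0], "roll": 0}, {"translation": [-30, 8, 0], "roll": 0}, {"translation": [-30, 0, 0], "roll": 0}, {"translation": [-26, 0, 0], "roll": 0}, {"translation": [0, 0, 0], "roll": 0}, {"translation": [0, 0, 0], "roll": 0}]'

```text
time: 15.92
tool_pos: [0.4712, -0.1031, 0.3579]
tool_rot: [-3.141, -0.003, -0.444]
contact_force: [0.5, 0.3, -0.0]
opening: 0.0004
grip_force: 0.0
```

```bash
python3 -c "
from h import *
import cv2
whl()
cv2.imwrite('pics/w4.png',read_camera('wrist')[:,:,::-1])"
```

```text
t 15.92 tcp in H/tool mm -81.3 -17.7 z 0.3579 yaw deg 334.6 spoke deg 325.0 F tool 0.3 -0.5 q6 1.64
```

View pics/w4.png

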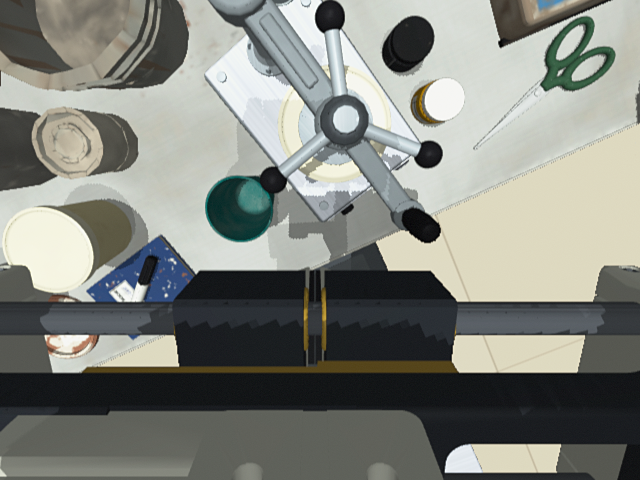

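The wheel has turned, with balls at (330,16), (429,154) and (273,180). The arm is still over the tub, and the jars and beaker are in place.

```bash
python3 -c "
from h import *
import cv2
from scipy import ndimage
def balls(f,g):
    im=cv2.imread(f).max(2); out=[]
    for u,v in g:
        y0=max(v-20,0);w=im[y0:v+21,u-20:u+21]<60
        L,n=ndimage.label(ndimage.binary_opening(w,iterations=5)); k=L[v-y0,20]
        c=ndimage.center_of_mass(L==k); out.append((c[1]+u-20,c[0]+y0,(L==k).sum()))
    return np.round(out,1)
print(balls('pics/w3.png',[(366,10),(268,171),(436,178)]))
B=balls('pics/w4.png',[(330,16),(429,154),(273,180)]);print(B)
fitwheel([('wrist',[(0,330,16),(2,429,154),(1,273,180)])],[.537,-.153,.27,np.radians(-25)])
fitwheel([('wrist',[(0,*B[0,:2]),(2,*B[1,:2]),(1,*B[2,:2])])],[.537,-.153,.27,np.radians(-25)])
"
```

```text
[[363.7  12.  682. ]
 [267.  171.1 601. ]
 [436.9 179.6 569. ]]
[[329.2  15.5 699. ]
 [428.7 154.6 513. ]
 [272.  180.5 529. ]]
wheel [ 0.5382 -0.1554  0.2706] th deg -16.1 res [-0.1 -0.1  0.   0.1  0.1 -0.1]
wheel [ 0.5383 -0.1548  0.272 ] th deg -16.2 res [-0.1  0.   0.1  0.   0.  -0.1]
```

The wheel has turned 4.11 rad. Vision puts the squeeze at about 3.4 mm and the force step puts it at about 5.0 mm. I'll push roughly 0.17 rad further so both estimates fall around 5 mm.

>>> step_arm --commands '[{"translation": [29, 0, 0], "roll": 0}, {"translation": [29, 0, 0], "roll": 0}, {"translation": [29, -8, 0], "roll": 0}, {"translation": [29, -8, 0], "roll": 0}, {"translation": [0, 0, 0], "roll": 0}, {"translation": [0, 0, 0], "roll": 0}]'

```text
time: 16.47
tool_pos: [0.5846, -0.1398, 0.3538]
tool_rot: [3.141, 0.003, -0.445]
contact_force: [-0.3, -0.0, 0.7]
opening: 0.0005
grip_force: 0.0
```

```bash
python3 -c "
from h import *
whl()"
```

```text
t 16.47 tcp in H/tool mm 36.9 -33.3 z 0.3538 yaw deg 334.5 spoke deg 349.2 F tool -0.2 0.2 q6 1.65
```

>>> step_arm --commands '[{"translation": [0, 0, 30], "roll": 0}, {"translation": [0, 0, 33], "roll": 0}, {"translation": [0, 0, 29], "roll": 0}, {"translation": [0, 0, 0], "roll": 0}, {"translation": [-1, 5, 0], "roll": 0}, {"translation": [0, 4, 0], "roll": 0}, {"translation": [0, 0, 0], "roll": 0}]'

```text
time: 17.05
tool_pos: [0.5787, -0.1483, 0.2671]
tool_rot: [3.142, -0.005, -0.447]
contact_force: [0.5, -0.5, 0.5]
opening: 0.0003
grip_force: 0.0
```

>>> step_arm --commands '[{"translation": [1.8, 3.1, 0], "roll": 0.08}, {"translation": [1.8, 3.1, 0], "roll": 0.08}]'

```text
time: 17.22
tool_pos: [0.5794, -0.1541, 0.2667]
tool_rot: [-3.139, -0.004, -0.61]
contact_force: [0.7, 4.1, 0.2]
opening: 0.0006
grip_force: 1.6
```

```bash
python3 -c "
from h import *
whl()"
```

```text
t 17.22 tcp in H/tool mm 34.8 -24.2 z 0.2667 yaw deg 325.1 spoke deg 325.7 F tool -1.8 -3.8 q6 1.79
```

>>> step_arm --commands '[{"translation": [0, -5, 0], "roll": 0}, {"translation": [0, -5, 0], "roll": 0}, {"translation": [0, 0, -25], "roll": 0}, {"translation": [0, 0, -36], "roll": 0}, {"translation": [0, 0, -30], "roll": 0}, {"translation": [-30, 8, 0], "roll": 0}, {"translation": [-30, 8, 0], "roll": 0}, {"translation": [-30, 0, 0], "roll": 0}, {"translation": [-26, 0, 0], "roll": 0}, {"translation": [0, 0, 0], "roll": 0}, {"translation": [0, 0, 0], "roll": 0}]'

```text
time: 18.13
tool_pos: [0.4796, -0.0923, 0.3568]
tool_rot: [-3.141, -0.003, -0.603]
contact_force: [0.2, -0.2, 0.3]
opening: 0.0005
grip_force: 0.0
```

```bash
python3 -c "
from h import *
import cv2
whl()
cv2.imwrite('pics/w5.png',read_camera('wrist')[:,:,::-1])
t=cv2.resize(read_camera('top')[130:290,290:520,::-1],None,fx=3,fy=3);cv2.imwrite('pics/t5.png',t)
for n in ['tub','jar_ochre','jar_black','beaker']: print(n,[(np.round(d['at'],3),round(d['confidence'],2)) for d in search_frame('top',n)[:2]])"
```

```text
t 18.13 tcp in H/tool mm -82.3 -18.2 z 0.3568 yaw deg 325.4 spoke deg 316.7 F tool 0.3 0.0 q6 1.83
tub [(array([ 0.575, -0.183,  0.17 ]), 0.62)]
jar_ochre [(array([ 0.508, -0.316,  0.065]), 0.4)]
jar_black [(array([ 0.583, -0.282,  0.059]), 0.86)]
beaker [(array([ 0.486, -0.002,  0.017]), 0.89)]
```

View pics/w5.png

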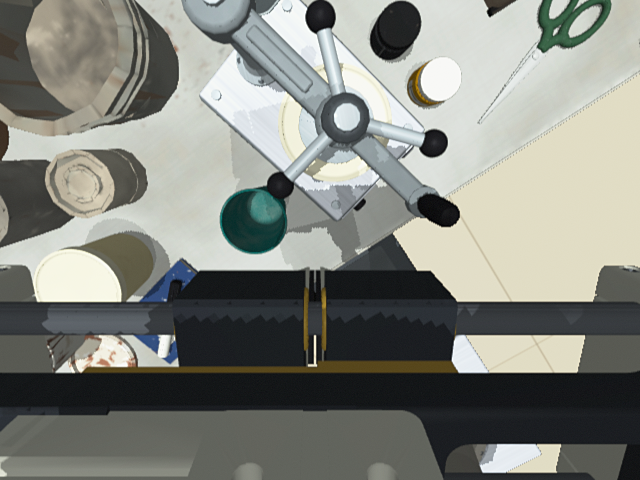

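The balls are at (320,16), (434,143) and (280,186). The swing arm, tub, jars and beaker look unchanged.

```bash
python3 -c "
from h import *
x=fitwheel([('wrist',[(0,320,16),(2,434,143),(1,280,186)])],[.537,-.153,.27,np.radians(-25)])
print(ray('wrist',346,117,x[2]+.012),ray('wrist',215,0,.25),ray('wrist',440,212,.296))
print('turned',np.radians(219.2-np.degrees(x[3])))"
```

```text
wheel [ 0.5376 -0.1558  0.269 ] th deg -19.3 res [-0.1 -0.   0.   0.1  0.1 -0.1]
[ 0.537952   -0.15583932  0.28098637] [ 0.64732335 -0.12868575  0.25      ] [ 0.45747217 -0.17149961  0.296     ]
turned 4.162155368791629
```

The wheel moved only about 0.055 rad more, so the squeeze is between 3.6 and 5.2 mm. One last small nudge of about 0.1 rad will centre it.

>>> step_arm --commands '[{"translation": [29, 0, 0], "roll": 0}, {"translation": [29, 0, 0], "roll": 0}, {"translation": [29, -8, 0], "roll": 0}, {"translation": [29, -8, 0], "roll": 0}, {"translation": [0, 0, 0], "roll": 0}, {"translation": [0, 0, 0], "roll": 0}, {"translation": [0, 0, 30], "roll": 0}, {"translation": [0, 0, 33], "roll": 0}, {"translation": [0, 0, 26], "roll": 0}, {"translation": [0, 0, 0], "roll": 0}, {"translation": [0, 0, 0], "roll": 0}]'

```text
time: 19.35
tool_pos: [0.5832, -0.1456, 0.2662]
tool_rot: [3.141, 0.002, -0.606]
contact_force: [1.1, -1.2, -0.3]
opening: 0.0006
grip_force: 0.0
```

```bash
python3 -c "
from h import *
whl()"
```

```text
t 19.35 tcp in H/tool mm 33.2 -33.2 z 0.2662 yaw deg 325.3 spoke deg 340.0 F tool 1.6 0.3 q6 1.8
```

>>> step_arm --commands '[{"translation": [0.8, 5, 0], "roll": 0}, {"translation": [0.8, 4, 0], "roll": 0}, {"translation": [1.1, 1.9, 0], "roll": 0.05}, {"translation": [1.1, 1.9, 0], "roll": 0.05}, {"translation": [0, 0, 0], "roll": 0}]'

```text
time: 19.77
tool_pos: [0.5806, -0.159, 0.2684]
tool_rot: [-3.139, -0.003, -0.708]
contact_force: [1.5, 2.7, 1.8]
opening: 0.0006
grip_force: 1.6
```

```bash
python3 -c "
from h import *
whl()"
```

```text
t 19.77 tcp in H/tool mm 36.4 -24.6 z 0.2684 yaw deg 319.4 spoke deg 320.7 F tool -0.6 -3.0 q6 1.88
```

>>> step_arm --commands '[{"translation": [0, -5, 0], "roll": 0}, {"translation": [0, -5, 0], "roll": 0}, {"translation": [0, 0, -25], "roll": 0}, {"translation": [0, 0, -36], "roll": 0}, {"translation": [0, 0, -30], "roll": 0}, {"translation": [-30, 8, 0], "roll": 0}, {"translation": [-30, 8, 0], "roll": 0}, {"translation": [-30, 0, 0], "roll": 0}, {"translation": [-26, 0, 0], "roll": 0}, {"translation": [0, 0, 0], "roll": 0}, {"translation": [0, 0, 0], "roll": 0}]'

```text
time: 20.68
tool_pos: [0.4875, -0.0873, 0.3584]
tool_rot: [-3.141, -0.002, -0.704]
contact_force: [-0.4, -0.6, 0.3]
opening: 0.0004
grip_force: 0.0
```

```bash
python3 -c "
from h import *
import cv2
whl()
cv2.imwrite('pics/w6.png',read_camera('wrist')[:,:,::-1])"
```

```text
t 20.68 tcp in H/tool mm -80.9 -18.8 z 0.3584 yaw deg 319.7 spoke deg 311.7 F tool 0.1 0.7 q6 1.94
```

View pics/w6.png

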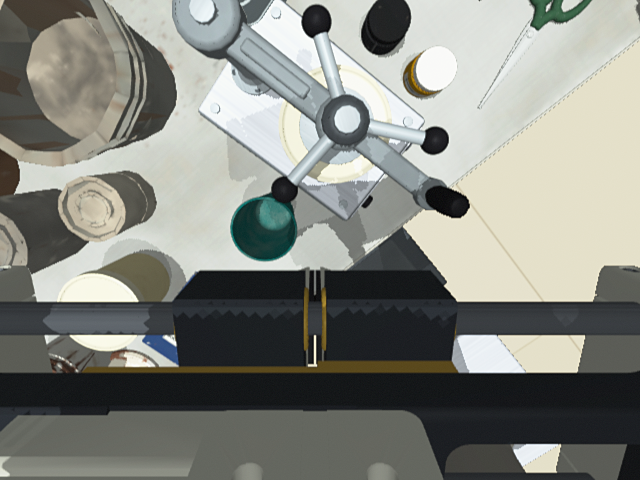

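The balls are at (316,20), (436,140) and (285,189). Everything else is in place and the gripper is touching nothing.

```bash
python3 -c "
from h import *
x=fitwheel([('wrist',[(0,316,20),(2,436,140),(1,285,189)])],[.537,-.153,.27,np.radians(-25)])
print('turned',np.radians(219.2-np.degrees(x[3])))
t=4.7 if False else np.radians(219.2-np.degrees(x[3]))
if 4.18<t<4.45: print(hand_in())"
```

```text
wheel [ 0.5381 -0.1559  0.2704] th deg -22.1 res [ 0.5 -0.1 -0.3 -0.5 -0.2  0.5]
turned 4.212016355972375
the job is handed in; nothing more can be done
None
```

The job is handed in: the swing arm is on its stop over the tub and the wheel is turned down about 4.2 rad, with the foot's spring squeezed an estimated 4 to 5.5 mm of its 10 mm (worked out from wheel angle, vision and push force, not measured directly); the last picture shows the jars, beaker and second tub in place, and the gripper is clear of everything.

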